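Write a shelf label on the programming station

ROBOT

A 7-joint arm with a two-finger parallel gripper is mounted at the origin on the work surface; the furniture and walls round the work are solid. World frame = base frame: x ahead of the robot, y to its left, z up, the work surface at z = 0. Lengths are in m, angles in rad, forces in N, time in s.
With the tool pointing down it reaches from about 0.4 to 0.85 m from the base axis. Payload 4.5 kg.
Tool frame: the origin (TCP) lies at the very end of the fingers, on their centre line; the grasp point (between the pads) lies 19 mm behind it (r.grip_depth is the z of the grasp point in the tool frame, in m); z points along the fingers, y is the line along which they close (so a half turn about z gives the same grasp; the last joint's range is limited). The gripper opens to 88 mm and grips with 3 to 60 N. Pads are 18 mm wide; open, the fingers measure 123 mm over their backs; the gripper's body (75 mm by 187 mm) begins 45 mm behind the grasp point.
Start: joints at [1.326, 0.689, -0.195, 1.565, 0.157, 0.902, -0.215], TCP at [0.172, -0.601, 0.239] pointing down, gripper open.
Joint ranges: [-3.01, 3.01], [-0.46, 2.08], [-1.47, 1.51], [0.13, 2.56], [-1, 4.14], [0.04, 2.09], [-2.66, 2.66]. Speed limits (rad/s): [2.57, 2.57, 3.14, 3.14, 3.14, 3.14, 3.14].

INTERFACE

Orientations are given as a unit quaternion [x, y, z, w].
In Python, from plant import r gives the robot as it stands.
- The arm moves only by the tool pendant, called by a JSON object that holds its "fn" and its "kwargs". Schema: {"type":"object","properties":{"motion":{"type":"string"},"grip_force":{"type":"number"},"only":{"type":"string"},"quiet":{"type":"boolean"},"lines":{"type":"string"}},"required":["motion"],"additionalProperties":false}. motion is a string of 1 to 10 rows, one to a line, with the numbers parted by spaces; each row has 7 numbers: the opening from 0.0 (shut) to 1.0 (fully open), then dx, dy, dz in a scale on which 1.0 is 0.6 m, then a rotation vector rx, ry, rz in shares of 2 pi rad (1.0 is 2 pi rad); each row is the pose to reach, as a shift and turn from the pose commanded when the call began, along the tool's axes at that moment; what a row does not reach only later rows make up. A row lasts 1/10 s, in which the tool goes at most 0.05 m and 0.15 rad, less where a joint would pass 70% of its speed; a pose out of reach is approached as far as the arm can. The fingers move at their own pace and stop on an object; grip_force is the grip in N (left out, the last holds). Time passes only in rows, so rows that do not move let the fingers close. The tool returns the time, the measured TCP pose, the force, the opening and the grip force at its end. only (a regular expression) keeps the lines of the reply that match it, lines (a string "A,B") keeps lines A to B, and quiet returns only ok. Input that does not fit is refused with a message, and nothing moves.
- r.get_state(): the state, without advancing time (a new reading comes with each control period).
- r.snapshot(name): name is "scene" or "top" or "wrist"; returns the picture (480x640x3 uint8, red, green, blue); there is no depth.
- r.camera_params(name): a dict with "fx", "fy", "cx", "cy" (pixels), "rvec" (rotation vector, rad) and "tvec" (3), from world to camera coordinates, as OpenCV has them. Camera axes: x right, y down, z forward; pixel columns grow to the right and rows downward; lengths in m; the calibration is good to about 2 mm. A picture is of the moment at which its call begins: read the wrist's pose just before it. camera_params takes no time and is no camera call; for the wrist camera it gives the pose at the moment of the call.
- r.finish_job(): hands the job in; it is judged then, once.
The state is a dict: "clock": time; "q": joint angles; "qd": joint speeds; "joint_torque": joint torques, N m; "tool_pos": TCP position; "eef_rot": TCP orientation; "contact_force": force on the tool from outside, world axes, zero at the start; "moment": the same for the moment, N m; "opening": opening from 0.0 (shut) to 1.0 (fully open); "finger_force": force on a finger pad.
Only numpy, scipy, OpenCV 4.12 (cv2) and the standard library are available. Lean on these libraries where they do the work, as an engineer would, in place of code of your own. Each camera call takes 0.05 s, during which the arm holds its last target. There are 200 camera calls.

TASK

Write the wide electronic shelf label for bay three: turn the station's dial until its pointer line is on the three-dot mark, then take the wide label out of its rack, push its tongue down behind the lip of the station's cradle, window facing the same way as the station's front, and press it fully home against the sprung contacts. Set the dial first, because writing starts as soon as the contacts are pressed, and leave the two narrow labels in the rack. Do not let go: the program finishes while the gripper is still holding the label pressed home.

Things in the scene. Friction and masses are not known exactly. Their poses are not given: they have to be found in the camera images.
- station: Fixed programming station: white desktop housing 130 (x) x 250 (y) x 34 mm high; dial on its left half (+y), aluminium cradle on its right half (-y). Origin: centre of its underside, on the table. Its front (black status strip) is its own -x side, +y left, z up. Turned by up to 0.25 rad from the world axes.
- dial_grip (a point): On the dial's upright axis, 52 mm above the table; station frame [0, 62, 52] mm, axes as the station's. The black dial is a disc of 47 mm, 6 mm high, on the 34 mm high housing; across it an upright grip bar 10 mm thick, 40 mm long, its top 61 mm above the table. The bar lies along the pointer, a white line on one half of it.
- mark_three (a point): Middle of the three-dot mark on the housing top. Marks round the dial, 28 to 54 mm from its axis, clockwise from above every 45 degrees: a short line at station +y, then rows of black dots pointing outward: one, two (at station +x, the far side), three, four (at station -y).
- dial (a joint): Dial angle, rad; turns without stops. 0: pointer at the line mark (station +y); grows clockwise from above: the pointer is along [sin q, cos q] in the station's x, y. One dot 0.785, two 1.571, three 2.356, four 3.142. Starts 0.5 to 1.6 rad short of three dots; stays where left (friction 0.04 N m).
- cradle (a point): Middle of the cradle's slot at the height of its lip's top, 56 mm above the table; station frame [8, -62, 56] mm, axes as the station's. Slot: 76 mm long in y between end cheeks, 8 mm wide in x between a flat back plate (+x side, 98 mm wide, top 14 mm above this point) and the lip (-x side, 6 mm thick, inner top edge bevelled 3 mm at 45 degrees).
- contacts (a joint): Stroke of the sprung contact bar at the bottom of the slot, m: 0 at rest (bar top 9 mm below cradle), grows as pressed down, stop at 0.005. Pushes up with 3 N at the start and 8 N at the stop; no latch, it lifts the label again when the push ends. At the stop the front shoulder of the label's body meets the top of the lip.
- rack: Fixed grey rack 166 (x) x 106 (y) mm, turned by up to 0.25 rad, with three grooves along its y axis at x = -62, 0 and +62 mm, a label upright in each, windows towards its -x. Origin: centre of its underside. Groove floor 6 mm above the table; ribs up to 20 mm (in front of a label) and 26 mm (behind it) above the table.
- label_wide: Wide electronic label, loose, 44 to 69 g: white body 92 mm wide (own y), 12 mm thick (own x -6 to +6 mm), 14 to 72 mm above its origin, window on its -x face; under it a grey tongue 70 mm wide, 5 mm thick (x +1 to +6 mm, flush with the back), 0 to 14 mm. Origin: level with the tongue's bottom, mid-thickness of the body. In any of the grooves.
- label_wide_foot (a point): Centre of the bottom face of the wide label's tongue: label frame [3.5, 0, 0] mm, axes as the label's. Fully home in the cradle it is 14 mm below cradle.
- label_narrow_a: A narrow label, the same kind but 64 mm wide, body 14 to 64 mm above its origin; stands in another groove and stays there.
- label_narrow_b: The second narrow label, same as label_narrow_a, in the remaining groove.

How it is judged:
On the way, in this order (a step that is already met when the one before it is completed fails the run):
1. the dial points to the three-dot mark, the contacts not yet pressed (value of joint dial between 2.216 and 2.496 rad and value of joint contacts below 0.001 m), for 0.3 s.
2. the wide label's tongue is behind the lip of the cradle, at least 5 mm below its top (x of label_wide_foot in the frame of cradle between -0.004 and 0.004 m and y of label_wide_foot in the frame of cradle between -0.006 and 0.006 m and angle between label_wide's own z axis and vertical below 0.15 rad and z of label_wide_foot in the frame of cradle below -0.005 m), for 0.05 s.
At the end, for the whole second after the job is handed in: Gripper still bears on the wide label (over 2 N); its foot is in the slot (4 mm in x, 6 mm in y), 11.5 mm or more below the lip top, upright to 0.15 rad, in line to 0.1 rad; contacts pressed 3.5 mm or more; dial within 0.14 rad of three dots; narrow labels within 15 mm of their start (value of joint dial between 2.216 and 2.496 rad and x of label_wide_foot in the frame of cradle between -0.004 and 0.004 m and y of label_wide_foot in the frame of cradle between -0.006 and 0.006 m and angle between label_wide's own z axis and vertical below 0.15 rad and distance of each of label_narrow_a, label_narrow_b from where it was at the start of the episode below 0.015 m and z of label_wide_foot in the frame of cradle below -0.0115 m and angle between the y axis of label_wide and the y axis of station, either way round below 0.1 rad and value of joint contacts above 0.0035 m and contact force between the fingers and label_wide above 2 N); the arm keeps its last pose, push and grip.
It fails at once if the contacts are pressed while the dial is off the three-dot mark (value of joint contacts above 0.002 m and (value of joint dial below 2.216 rad or value of joint dial above 2.496 rad)).
It fails at once if a narrow label is pulled from the rack or knocked out of place (distance of any of label_narrow_a, label_narrow_b from where it was at the start of the episode above 0.015 m).
It also fails if it takes over 61 s, if anything falls off the work surface, if the arm or the gripper's body presses on something with over 40 N, if the wrist force passes 120 N, or if a joint passes its speed limit or range.

## Working session

There is one attempt and no reset: what is moved stays moved. The work goes in short steps, Python scripts to look and compute and a tool call to move; the robot and the scene stay as the last step left them, time stands still between calls to the robot, and variables do not carry over. Pictures are saved under pics/ and viewed, at most 10 in all, crops included, and the job is handed in when it is done.

```bash
ls; mkdir -p pics; python3 - <<'E'
from plant import r
import cv2
for n in("top","scene"):
    cv2.imwrite(f"pics/{n}0.png",r.snapshot(n)[:,:,::-1]); print(n,r.camera_params(n))
print(r.get_state())
E
```

```text
pics
plant.py
top {'fx': 499.0108160230804, 'fy': 499.0108160230804, 'cx': 319.8210268838522, 'cy': 237.38507873232342, 'rvec': array([ 2.11841557, -2.16465742,  0.1226251 ]), 'tvec': array([0.04115523, 0.52478471, 0.90837979])}
scene {'fx': 542.4436838612123, 'fy': 542.4436838612123, 'cx': 319.0349074818001, 'cy': 244.46167860154685, 'rvec': array([ 1.04855836, -2.54553719,  0.89860036]), 'tvec': array([0.39076566, 0.30557141, 0.67658291])}
{'clock': 0.1, 'q': array([ 1.32580908,  0.68991086, -0.19452645,  1.56622151,  0.15730194,
        0.90249186, -0.21505161]), 'qd': array([ 0.00018622, -0.00342842, -0.00146916, -0.00113789,  0.00095245,
        0.00038581, -0.00024926]), 'joint_torque': array([-3.20744482e-03, -5.28492880e+01, -1.27143893e+00, -1.53837669e+01,
       -5.25742129e-02,  1.93712483e-03,  5.19556784e-05]), 'tool_pos': array([ 0.17180183, -0.6003427 ,  0.23798862]), 'eef_rot': array([ 9.90291164e-01,  1.39006248e-01, -1.70267144e-04, -8.02283965e-04]), 'contact_force': array([0.45640444, 0.03124174, 0.74980053]), 'moment': array([0.01899618, 0.04725681, 0.00381036]), 'finger_force': 0.0, 'opening': 0.9999277160848369}
```

View pics/top0.png

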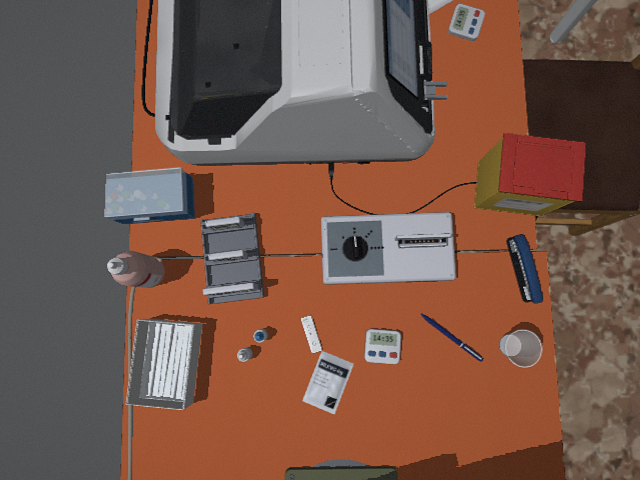

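View pics/scene0.png

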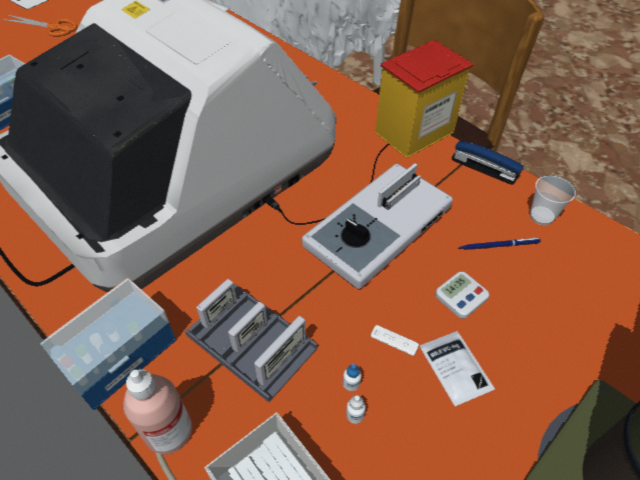

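The top view shows the station centred near (388,248), with the dial at (355,248) and its pointer roughly upwards. The cradle slot is at (423,240). The rack is at (233,258), with the wide label in the groove nearest the robot (229,290). I'll enlarge it for corner pixels.

```bash
cat > h.py <<'E'
import numpy as np, cv2
from plant import r
from scipy.spatial.transform import Rotation as R
def ray(p,uv):
    M=R.from_rotvec(p['rvec']).as_matrix(); c=-M.T@p['tvec']
    d=M.T@np.array([(uv[0]-p['cx'])/p['fx'],(uv[1]-p['cy'])/p['fy'],1]); return c,d
def at(p,uv,z):
    c,d=ray(p,uv); return c+d*(z-c[2])/d[2]
def proj(p,X):
    q=R.from_rotvec(p['rvec']).apply(np.atleast_2d(X))+p['tvec']
    return np.c_[q[:,0]/q[:,2]*p['fx']+p['cx'],q[:,1]/q[:,2]*p['fy']+p['cy']]
def go(target_xyz,yaw):
    "shift in tool axes and turn; yaw = world angle of tool y axis, tool down"
    s=r.get_state(); T=R.from_quat(s['eef_rot'])
    y=np.array([np.cos(yaw),np.sin(yaw),0]); best=None
    for sg in(1,-1):
        Y=y*sg; z=np.array([0,0,-1.]); G=R.from_matrix(np.c_[np.cross(Y,z),Y,z])
        rv=(T.inv()*G).as_rotvec()
        if best is None or np.linalg.norm(rv)<np.linalg.norm(best): best=rv
    print('tool shift',T.inv().apply(np.array(target_xyz)-s['tool_pos']).round(4),'rot',best.round(4),'at',s['tool_pos'].round(4),'q7',s['q'][6].round(2),'clock',s['clock'])
E
python3 - <<'E'
from h import *
im=cv2.imread('pics/top0.png')
a=cv2.resize(im[205:305,190:290],None,fx=4,fy=4,interpolation=2)
b=cv2.resize(im[205:290,315:465],None,fx=4,fy=4,interpolation=2)
b=cv2.copyMakeBorder(b,0,60,0,0,0)[:400]; a=a[:400,:200*1]if 0 else a[:, :]
cv2.imwrite('pics/crop0.png',np.hstack([cv2.resize(a,(200,200)) if 0 else a[:,20:220+100][:,:200+0] if 0 else a[:, 40:320][:, :200] if 0 else b[:, :]]))
p=r.camera_params('top')
for n,uv,z in[('TL',(322,217),.034),('TR',(454,213),.034),('BR',(456,279),.034),('BL',(324,283),.034),('dial',(355,247),.055),('rackTL',(202,218),.02),('wideL',(203,291),.078),('wideR',(256,285),.078)]:
    print(n,at(p,uv,z).round(4))
E
```

```text
TL [0.5649 0.0249 0.034 ]
TR [ 0.5666 -0.2257  0.034 ]
BR [ 0.4417 -0.2224  0.034 ]
BL [0.4394 0.0238 0.034 ]
dial [ 0.5035 -0.0351  0.055 ]
rackTL [0.5711 0.2585 0.02  ]
wideL [0.4278 0.2401 0.078 ]
wideR [0.4365 0.1449 0.078 ]
```

View pics/crop0.png

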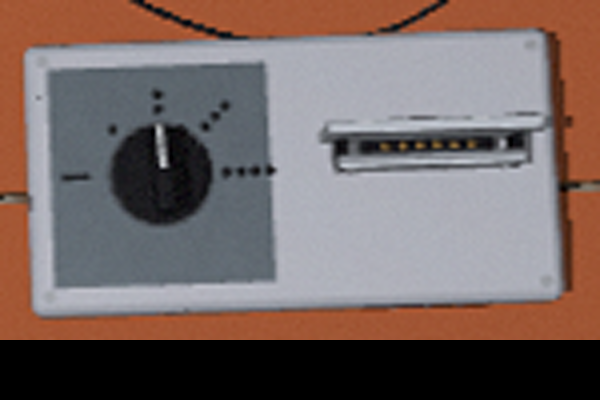

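The pointer is at about the two-dot mark, so q≈1.55, and the station yaw is about 0. Next is a wrist-camera view above the station.

```bash
python3 - <<'E'
from h import *
go([.45,-.06,.24],np.pi/2)
E
```

```text
tool shift [ 0.4162 -0.4429 -0.0013] rot [-0.0016  0.0003  0.2789] at [ 0.1718 -0.6003  0.238 ] q7 -0.22 clock 0.1
```

The manual's scale: shifts go in shares of 0.6 m and turns go in shares of 2 pi rad. Converting my numbers, -0.357 m / 0.6 = -0.595, 0.335 m / 0.6 = 0.5583, 0.279 rad / 6.2832 = 0.0444.

{"fn": "pendant", "kwargs": {"motion": "1 0.0567 -0.06 0 0 0 0.0048\n1 0.1133 -0.12 0 0 0 0.0095\n1 0.1667 -0.18 0 0 0 0.0143\n1 0.2267 -0.24 0 0 0 0.0191\n1 0.2833 -0.3 0 0 0 0.0239\n1 0.34 -0.36 0 0 0 0.0286\n1 0.3967 -0.42 0 0 0 0.0334\n1 0.45 -0.48 0 0 0 0.0382\n1 0.5067 -0.54 0 0 0 0.0444\n1 0.5583 -0.595 0 0 0 0.0444"}}

```text
clock: 1.1
tool_pos: [0.3965, -0.1632, 0.2387]
eef_rot: [1.0, -0.0, -0.0, -0.0]
contact_force: [1.3, -0.7, -0.1]
opening: 1.001
finger_force: 0.0
```

```bash
python3 - <<'E'
from h import *
go([.45,-.06,.24],np.pi/2)
E
```

```text
tool shift [ 0.0535 -0.1032 -0.0013] rot [-0.0001  0.     -0.0003] at [ 0.3965 -0.1632  0.2387] q7 -1.35 clock 1.1
```

To row units: -0.1032 m / 0.6 = -0.172, -0.086 m / 0.6 = -0.1433.

{"fn": "pendant", "kwargs": {"motion": "1 0.0367 -0.0717 0 0 0 0\n1 0.0733 -0.1433 0 0 0 0\n1 0.0892 -0.172 0 0 0 0\n1 0.0892 -0.172 0 0 0 0"}}

```text
clock: 1.5
tool_pos: [0.4509, -0.0586, 0.2385]
eef_rot: [1.0, 0.003, 0.001, -0.001]
contact_force: [-0.2, 0.1, 0.0]
opening: 0.999
finger_force: 0.0
```

```bash
python3 - <<'E'
from h import *
p=r.camera_params('wrist'); im=r.snapshot('wrist'); cv2.imwrite('pics/w1.png',im[:,:,::-1]); np.save('w1.npy',p)
print(p, -R.from_rotvec(p['rvec']).as_matrix().T@p['tvec'])
E
```

```text
{'fx': 352.4272047829165, 'fy': 352.4272047829165, 'cx': 314.0769861108732, 'cy': 241.1408284307724, 'rvec': array([-2.08225077,  2.0652257 ,  0.28884359]), 'tvec': array([-0.06204261,  0.39587346,  0.51184828])} [ 0.52096058 -0.05851596  0.38435622]
```

View pics/w1.png

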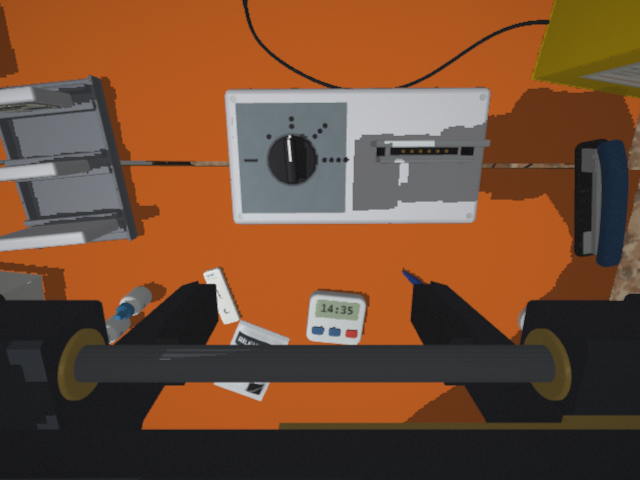

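The wrist view shows the station's housing corners at about (226,90), (490,88), (476,221) and (233,222). The dial is at (291,158) and the slot at (426,150). I'll enlarge it for a pose fit.

```bash
python3 - <<'E'
from h import *
im=cv2.imread('pics/w1.png')
cv2.imwrite('pics/w1c.png',cv2.resize(im[84:230,226:492],None,fx=3,fy=3,interpolation=2))
E
```

```text
(no output)
```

View pics/w1c.png

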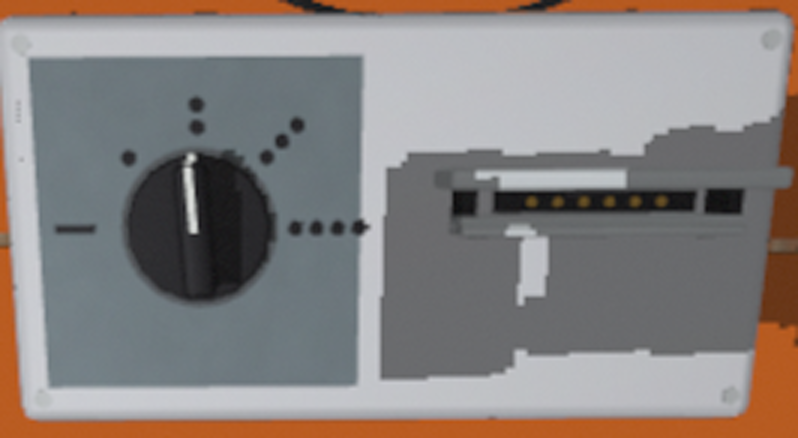

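```bash
cat > fit.py <<'E'
from h import *
from scipy.optimize import least_squares
p=np.load('w1.npy',allow_pickle=True).item()
C=lambda u,v:(226+u/3,84+v/3)
S=[at(p,C(*a),.034)[:2] for a in[(21,44),(771,40),(730,394),(42,398)]]
print('screws',np.round(S,4),'mean',np.mean(S,0).round(4))
print('yaw L->R',[np.arctan2(b[0]-a[0],a[1]-b[1]) for a,b in((S[0],S[1]),(S[3],S[2]))], 'F-N',[np.arctan2(a[1]-b[1],a[0]-b[0]) for a,b in((S[0],S[3]),(S[1],S[2]))])
K=[at(p,C(*a),.034)[:2] for a in[(5,16),(790,14),(747,417),(25,417)]]
print('corners',np.round(K,4),np.mean(K,0).round(4))
L=[at(p,C(*a),.034)[:2] for a in[(75,229),(358,228),(295,228),(196,104),(297,124)]]; print('marks',np.round(L,4),'yaw',np.arctan2(L[1][0]-L[0][0],L[0][1]-L[1][1]))
P=[at(p,C(*a),.061)[:2] for a in[(188,157),(194,232)]]; print('ptr',np.round(P,4),np.arctan2(*(P[0]-P[1])[::1]))
print('slot mid z.056', [at(p,C(*a),.056).round(4) for a in[(452,227),(744,227),(445,172),(790,172)]])
E
python3 fit.py
```

```text
screws [[ 0.5583  0.0175]
 [ 0.5613 -0.214 ]
 [ 0.4501 -0.2156]
 [ 0.4468  0.0166]] mean [ 0.5041 -0.0989]
yaw L->R [np.float64(0.012774721411069808), np.float64(0.01424822984051924)] F-N [np.float64(0.008845672952657408), np.float64(0.014399332479288837)]
corners [[ 0.5663  0.022 ]
 [ 0.5687 -0.2188]
 [ 0.4422 -0.2223]
 [ 0.4402  0.0227]] [ 0.5043 -0.0991]
marks [[ 0.5026  0.0031]
 [ 0.5037 -0.0884]
 [ 0.5035 -0.068 ]
 [ 0.5412 -0.0364]
 [ 0.5355 -0.0682]] yaw 0.01151253368019438
ptr [[ 0.5249 -0.0356]
 [ 0.5034 -0.0371]] 1.4991042596784283
slot mid z.056 [array([ 0.5053, -0.115 ,  0.056 ]), array([ 0.506 , -0.2033,  0.056 ]), array([ 0.5213, -0.112 ,  0.056 ]), array([ 0.5221, -0.215 ,  0.056 ])]
```

```bash
python3 - <<'E'
from h import *
go([.5034,-.037,.0435],np.pi/2+.07)
E
```

```text
tool shift [ 0.0541 -0.024   0.1949] rot [-0.0001  0.0005 -0.0669] at [ 0.4495 -0.0612  0.2385] q7 -1.58 clock 1.55
```

To row units: 0.195 m / 0.6 = 0.325, 0.06 m / 0.6 = 0.1, -0.067 rad / 6.2832 = -0.0107.

{"fn": "pendant", "kwargs": {"motion": "0.4 0.05 -0.02 0.05 0 0 -0.0107\n0.4 0.0892 -0.0392 0.1 0 0 -0.0107\n0.4 0.0892 -0.0392 0.1667 0 0 -0.0107\n0.4 0.0892 -0.0392 0.2333 0 0 -0.0107\n0.4 0.0892 -0.0392 0.275 0 0 -0.0107\n0.4 0.0892 -0.0392 0.3 0 0 -0.0107\n0.4 0.0892 -0.0392 0.325 0 0 -0.0107\n0.4 0.0892 -0.0392 0.325 0 0 -0.0107\n0.4 0.0892 -0.0392 0.325 0 0 -0.0107", "grip_force": 20}}

```text
clock: 2.45
tool_pos: [0.5023, -0.0405, 0.0439]
eef_rot: [0.999, 0.032, -0.0, 0.0]
contact_force: [-0.4, -1.4, 0.1]
opening: 0.399
finger_force: 0.0
```

{"fn": "pendant", "kwargs": {"motion": "0 0 0 0 0 0 0\n0 0 0 0 0 0 0\n0 0 0 0 0 0 0\n0 0 0 0 0 0 0\n0 0 0 0 0 0 0\n0 0 0 0 0 0 0", "grip_force": 20}}

```text
clock: 3.05
tool_pos: [0.5032, -0.0367, 0.0444]
eef_rot: [0.999, 0.035, 0.001, -0.001]
contact_force: [-1.2, 5.4, 6.3]
opening: 0.11
finger_force: 20.0
```

The gripper holds the bar. Now the 0.843 rad clockwise turn (+z in the tool frame).

To row units: 0.843 rad / 6.2832 = 0.1342.

{"fn": "pendant", "kwargs": {"motion": "0 0 0 0 0 0 0.0191\n0 0 0 0 0 0 0.0382\n0 0 0 0 0 0 0.0573\n0 0 0 0 0 0 0.0764\n0 0 0 0 0 0 0.0955\n0 0 0 0 0 0 0.1146\n0 0 0 0 0 0 0.1273\n0 0 0 0 0 0 0.1342\n0 0 0 0 0 0 0.1342\n0 0 0 0 0 0 0.1342"}}

```text
clock: 4.05
tool_pos: [0.5034, -0.0361, 0.0444]
eef_rot: [0.926, -0.377, -0.0, -0.002]
contact_force: [-0.8, 6.5, 5.4]
opening: 0.111
finger_force: 20.0
```

```bash
python3 - <<'E'
from h import *
s=r.get_state();print(R.from_quat(s['eef_rot']).as_matrix().round(3),s['moment'],s['q'][6])
E
```

```text
[[ 0.715 -0.699  0.001]
 [-0.699 -0.715  0.003]
 [-0.002 -0.003 -1.   ]] [ 1.42753428  0.00718775 -0.00642643] -2.049473513575101
```

To row units: -0.21 m / 0.6 = -0.35, -0.17 m / 0.6 = -0.2833.

{"fn": "pendant", "kwargs": {"motion": "0.4 0 0 0 0 0 0\n0.4 0 0 0 0 0 0\n0.4 0 0 0 0 0 0\n0.4 0 0 -0.05 0 0 0\n0.4 0 0 -0.1167 0 0 0\n0.4 0 0 -0.2 0 0 0\n0.4 0 0 -0.2833 0 0 0\n1 0 0 -0.35 0 0 0\n1 0 0 -0.35 0 0 0"}}

```text
clock: 4.95
tool_pos: [0.5059, -0.04, 0.2586]
eef_rot: [0.925, -0.379, 0.005, -0.002]
contact_force: [0.1, -0.8, 0.2]
opening: 0.56
finger_force: 0.0
```

{"fn": "pendant", "kwargs": {"motion": "1 -0.025 -0.0167 0 0 0 -0.0239\n1 -0.05 -0.0333 0 0 0 -0.0477\n1 -0.075 -0.05 0 0 0 -0.0716\n1 -0.1 -0.0667 0 0 0 -0.0955\n1 -0.125 -0.0833 0 0 0 -0.1194\n1 -0.15 -0.1 0 0 0 -0.1432\n1 -0.175 -0.1167 0 0 0 -0.1671\n1 -0.2 -0.1333 0 0 0 -0.191\n1 -0.225 -0.15 0 0 0 -0.2149\n1 -0.2417 -0.13 0 0 0 -0.2387"}}

```text
clock: 5.95
tool_pos: [0.4546, 0.1212, 0.2529]
eef_rot: [0.934, 0.358, 0.001, -0.001]
contact_force: [-0.9, -0.2, -0.1]
opening: 0.998
finger_force: 0.0
```

```bash
python3 - <<'E'
from h import *
s=r.get_state();print(s['q'][6]);go([.45,.12,.25],0)
E
```

```text
-1.317458658867585
tool shift [-0.0042 -0.0022  0.0029] rot [-3.000e-04 -2.200e-03 -8.378e-01] at [0.4546 0.1212 0.2529] q7 -1.32 clock 5.95
```

To row units: -0.838 rad / 6.2832 = -0.1334.

{"fn": "pendant", "kwargs": {"motion": "1 0 0 0 0 0 -0.0239\n1 0 0 0 0 0 -0.0477\n1 0 0 0 0 0 -0.0716\n1 0 0 0 0 0 -0.0955\n1 0 0 0 0 0 -0.1194\n1 0 0 0 0 0 -0.1334\n1 0 0 0 0 0 -0.1334\n1 0 0 0 0 0 -0.1334\n1 0 0 0 0 0 -0.1334"}}

```text
clock: 6.85
tool_pos: [0.4538, 0.1182, 0.2534]
eef_rot: [0.711, 0.703, -0.0, -0.0]
contact_force: [0.5, 0.3, 0.0]
opening: 1.0
finger_force: 0.0
```

```bash
python3 - <<'E'
from h import *
p=r.camera_params('wrist'); im=r.snapshot('wrist')[:,:,::-1]; cv2.imwrite('pics/w2.png',im); np.save('w2.npy',p)
t=r.snapshot('top')[:,:,::-1]; cv2.imwrite('pics/top2.png',t)
s=r.get_state();print(s['q'][6],s['tool_pos'],s['opening'])
E
```

```text
-0.6738014879233791 [0.45396    0.11843402 0.25354981] 0.9977661739150001
```

View pics/w2.png

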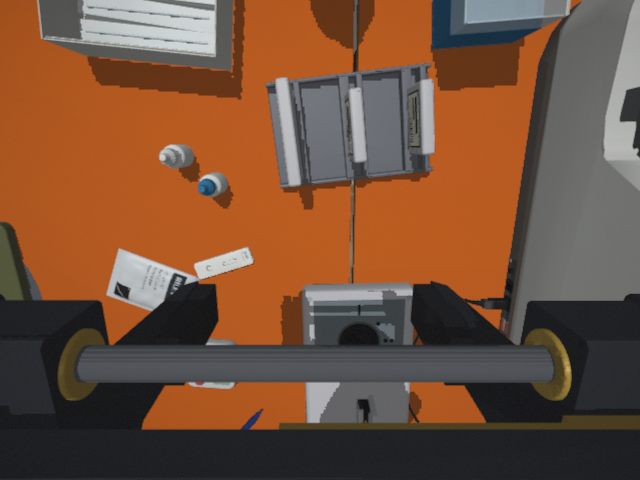

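In the wrist view the wide label's top runs from about (282,80) to (294,184). The narrow labels are at x≈357 and 427. I'll enlarge it next to the dial seen from the top camera.

```bash
python3 - <<'E'
from h import *
a=cv2.resize(cv2.imread('pics/w2.png')[62:197,260:445],None,fx=3,fy=3,interpolation=2)
b=cv2.resize(cv2.imread('pics/top2.png')[205:290,320:392],None,fx=3,fy=3,interpolation=2)
b=cv2.copyMakeBorder(b,0,a.shape[0]-b.shape[0],0,0,0)
cv2.imwrite('pics/c2.png',np.hstack([a,b]))
E
```

```text
(no output)
```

View pics/c2.png

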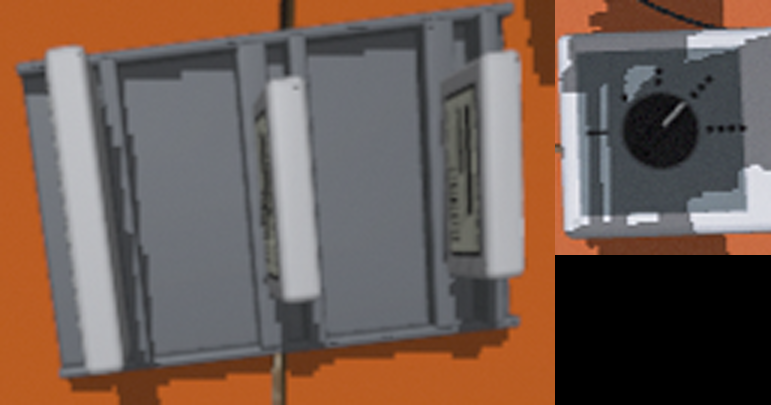

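The dial pointer is on the three dots. The wide label's top corners in the crop are (47,48), (83,48), (84,372) and (121,368).

```bash
python3 - <<'E'
from h import *
p=np.load('w2.npy',allow_pickle=True).item()
K=np.array([at(p,(260+u/3,62+v/3),.078)[:2] for u,v in[(47,48),(83,48),(121,369),(84,372)]])
print(K.round(4)); m=K.mean(0); d=(K[0]+K[1]-K[2]-K[3]); print(m,np.linalg.norm(d)/2)
yaw=np.arctan2(-d[0],d[1]); print('label yaw',yaw, 'mean width', np.linalg.norm(K[1]-K[0]),np.linalg.norm(K[2]-K[3]))
# top cam check
p=r.camera_params('top'); print(proj(p,np.c_[K,[.078]*4]).round(1))
go([*m,.12],yaw); go([*m,.044],yaw)
E
```

```text
[[0.4226 0.2394]
 [0.4327 0.2393]
 [0.4414 0.1501]
 [0.4302 0.1493]]
[0.43173499 0.19455541] 0.08999437552185174
label yaw 0.09141281269692268 mean width 0.010046944139313025 0.011231577183834987
[[203.4 293.9]
 [203.5 288.3]
 [253.1 282.3]
 [253.5 288.6]]
tool shift [ 0.0759 -0.023   0.1335] rot [-0.0002  0.0002 -0.1013] at [0.454  0.1184 0.2535] q7 -0.67 clock 6.95
tool shift [ 0.0759 -0.0229  0.2095] rot [-0.0002  0.0002 -0.1013] at [0.454  0.1184 0.2535] q7 -0.67 clock 6.95
```

To row units: 0.209 m / 0.6 = 0.3483, 0.19 m / 0.6 = 0.3167, -0.101 rad / 6.2832 = -0.0161.

{"fn": "pendant", "kwargs": {"motion": "0.5 0.05 -0.0167 0.0333 0 0 -0.008\n0.5 0.1 -0.0333 0.0667 0 0 -0.0161\n0.5 0.1267 -0.0383 0.1167 0 0 -0.0161\n0.5 0.1267 -0.0383 0.1667 0 0 -0.0161\n0.5 0.1267 -0.0383 0.2167 0 0 -0.0161\n0.5 0.1267 -0.0383 0.25 0 0 -0.0161\n0.5 0.1267 -0.0383 0.2833 0 0 -0.0161\n0.5 0.1267 -0.0383 0.3167 0 0 -0.0161\n0.5 0.1267 -0.0383 0.3483 0 0 -0.0161\n0.5 0.1267 -0.0383 0.3483 0 0 -0.0161", "grip_force": 20}}

```text
clock: 7.95
tool_pos: [0.4308, 0.1945, 0.043]
eef_rot: [0.674, 0.739, -0.002, -0.0]
contact_force: [-0.5, -1.0, -0.1]
opening: 0.503
finger_force: 0.0
```

{"fn": "pendant", "kwargs": {"motion": "0.5 0 0 0 0 0 0\n0 0 0 0 0 0 0\n0 0 0 0 0 0 0\n0 0 0 0 0 0 0\n0 0 0 0 0 0 0\n0 0 0 0 0 0 0\n0 0 0 0 0 0 0", "grip_force": 25}}

```text
clock: 8.65
tool_pos: [0.432, 0.1947, 0.0451]
eef_rot: [0.674, 0.739, 0.0, 0.0]
contact_force: [0.0, -0.7, 5.4]
opening: 0.13
finger_force: 25.0
```

```bash
python3 - <<'E'
from h import *
s=r.get_state();T=R.from_quat(s['eef_rot']).as_matrix();print(T.round(4))
E
```

```text
[[-9.170e-02  9.958e-01  7.000e-04]
 [ 9.958e-01  9.170e-02  2.000e-04]
 [ 1.000e-04  8.000e-04 -1.000e+00]]
```

To row units: -0.12 m / 0.6 = -0.2, -0.11 m / 0.6 = -0.1833.

{"fn": "pendant", "kwargs": {"motion": "0 0 0 -0.0167 0 0 0\n0 0 0 -0.0417 0 0 0\n0 0 0 -0.0833 0 0 0\n0 0 0 -0.1333 0 0 0\n0 0 0 -0.1833 0 0 0\n0 0 0 -0.2 0 0 0\n0 0 0 -0.2 0 0 0", "grip_force": 30}}

```text
clock: 9.35
tool_pos: [0.4324, 0.1948, 0.166]
eef_rot: [0.674, 0.739, 0.001, 0.001]
contact_force: [0.2, 0.2, 0.4]
opening: 0.133
finger_force: 30.0
```

```bash
python3 - <<'E'
from h import *
go([.5095,-.161,.165],.0125)
E
```

```text
tool shift [-0.3614  0.0442  0.0007] rot [ 0.0026 -0.0012  0.079 ] at [0.4324 0.1948 0.166 ] q7 -0.88 clock 9.35
```

To row units: -0.3614 m / 0.6 = -0.6023, -0.34 m / 0.6 = -0.5667, 0.079 rad / 6.2832 = 0.0126.

{"fn": "pendant", "kwargs": {"motion": "0 -0.05 0.0067 0 0 0 0.0032\n0 -0.1167 0.015 0 0 0 0.0064\n0 -0.1833 0.0233 0 0 0 0.0095\n0 -0.25 0.0317 0 0 0 0.0126\n0 -0.3167 0.04 0 0 0 0.0126\n0 -0.3833 0.0483 0 0 0 0.0126\n0 -0.45 0.0567 0 0 0 0.0126\n0 -0.5167 0.065 0 0 0 0.0126\n0 -0.5667 0.07 0 0 0 0.0126\n0 -0.6023 0.0737 0 0 0 0.0126"}}

```text
clock: 10.35
tool_pos: [0.5078, -0.1641, 0.1628]
eef_rot: [0.704, 0.711, -0.001, -0.001]
contact_force: [0.4, 0.6, -0.7]
opening: 0.133
finger_force: 30.0
```

{"fn": "pendant", "kwargs": {"motion": "0 0 0 0 0 0 0\n0 0 0 0 0 0 0\n0 0 0 0 0 0 0"}}

```text
clock: 10.65
tool_pos: [0.5084, -0.1591, 0.1641]
eef_rot: [0.701, 0.713, -0.0, -0.001]
contact_force: [0.2, 0.4, 0.1]
opening: 0.134
finger_force: 30.0
```

```bash
python3 - <<'E'
from h import *
p=r.camera_params('wrist'); im=r.snapshot('wrist')[:,:,::-1]; cv2.imwrite('pics/w3.png',im); np.save('w3.npy',p)
t=r.snapshot('scene')[:,:,::-1]
b=cv2.resize(t[140:300,290:470],None,fx=2.2,fy=2.2,interpolation=2)
a=cv2.resize(im,None,fx=.6,fy=.6,interpolation=3)
b=cv2.copyMakeBorder(b,0,max(0,400-b.shape[0]),0,0,0)
a=cv2.copyMakeBorder(a,0,b.shape[0]-a.shape[0],0,0,0)
cv2.imwrite('pics/c3.png',np.hstack([a,b]))
go([.5095,-.161,.165],.0125)
E
```

```text
tool shift [-0.0017  0.0007 -0.0005] rot [-0.0006 -0.0008  0.0034] at [ 0.5088 -0.1593  0.1645] q7 -0.24 clock 10.75
```

View pics/c3.png

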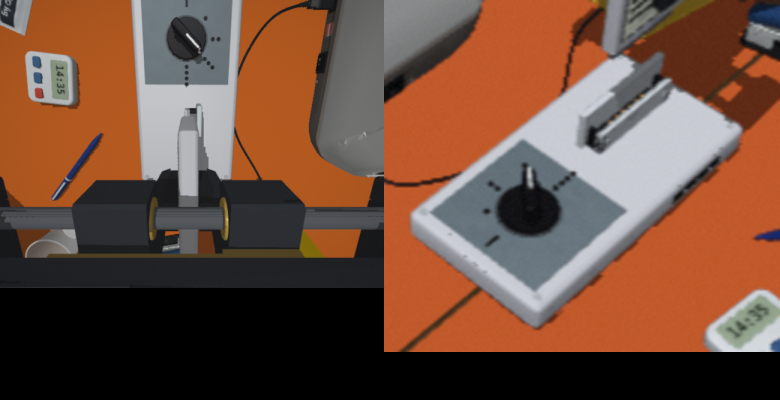

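The label hangs straight above the cradle. I'll zoom in on the wrist view to check the label's place in the hand and the cradle position.

```bash
python3 - <<'E'
from h import *
im=cv2.imread('pics/w3.png'); cv2.imwrite('pics/c4.png',cv2.resize(im[160:300,250:400],None,fx=4,fy=4,interpolation=2))
p=np.load('w3.npy',allow_pickle=True).item()
s=r.get_state();T=R.from_quat(s['eef_rot']);
f=lambda X:s['tool_pos']+T.apply(X)
L=lambda x,y,h:f([y,x,.039-h])  # label coords
for n,X in dict(topL_front=L(-.006,.046,.072),topL_back=L(.006,.046,.072),botL_front=L(-.006,.046,.014),botL_back=L(.006,.046,.014)).items(): print(n,((proj(p,X)[0]-[250,160])*4).round(0))
c,sn=np.cos(.0125),np.sin(.0125)
W=lambda x,y,z:[.5042+c*x-sn*y,-.099+sn*x+c*y,z]
for n,X in dict(plateTopL_back=W(.017,-.013,.07),plateTopL_front=W(.012,-.013,.07),lipInL=W(.004,-.024,.056),lipOutL=W(-.002,-.024,.056),four=W(0,.062-.054,.034)).items(): print(n,((proj(p,X)[0]-[250,160])*4).round(0))
E
```

```text
topL_front [186. 234.]
topL_back [334. 235.]
botL_front [210. 133.]
botL_back [309. 133.]
plateTopL_back [339.  67.]
plateTopL_front [309.  67.]
lipInL [261. 121.]
lipOutL [228. 121.]
four [241. -64.]
```

View pics/c4.png

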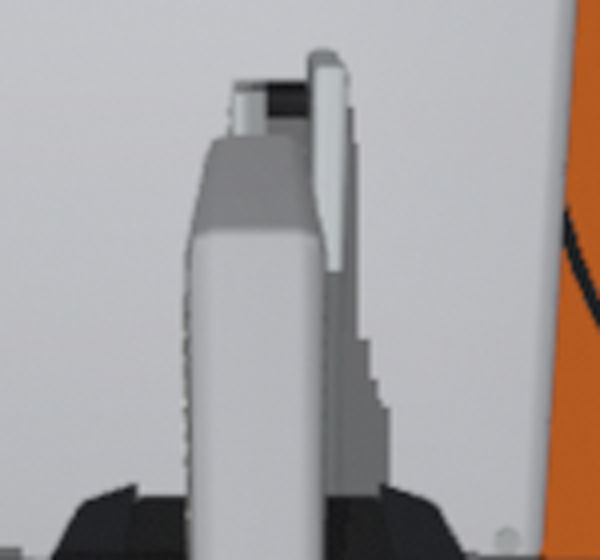

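The label sits in the hand as modelled. The cradle is about 0.9 mm further in +x than I estimated, so the TCP target is (0.510, -0.161). I'll descend to just above the back plate and settle there.

To row units: 0.045 m / 0.6 = 0.075, 0.038 m / 0.6 = 0.0633, 0.003 rad / 6.2832 = 0.0005.

{"fn": "pendant", "kwargs": {"motion": "0 -0.0017 0.0017 0.0167 0 0 0.0005\n0 -0.0025 0.0022 0.0417 0 0 0.0005\n0 -0.0025 0.0022 0.0633 0 0 0.0005\n0 -0.0025 0.0022 0.075 0 0 0.0005\n0 -0.0025 0.0022 0.075 0 0 0.0005\n0 -0.0025 0.0022 0.075 0 0 0.0005\n0 -0.0025 0.0022 0.075 0 0 0.0005\n0 -0.0025 0.0022 0.075 0 0 0.0005", "grip_force": 35}}

```text
clock: 11.55
tool_pos: [0.5106, -0.1628, 0.1202]
eef_rot: [0.704, 0.711, 0.0, 0.001]
contact_force: [0.4, 1.0, -1.0]
opening: 0.135
finger_force: 35.0
```

```bash
python3 - <<'E'
from h import *
go([.510,-.161,.099],.0125)
for i in range(3):
    r.snapshot('top'); print(r.get_state()['tool_pos'])
p=r.camera_params('wrist'); im=r.snapshot('wrist')[:,:,::-1]; cv2.imwrite('pics/c5.png',cv2.resize(im[160:300,250:400],None,fx=4,fy=4,interpolation=2))
E
```

```text
tool shift [ 0.0018 -0.0006  0.0212] rot [ 0.0011  0.0003 -0.0027] at [ 0.5106 -0.1628  0.1202] q7 -0.29 clock 11.55
[ 0.51056759 -0.16271493  0.12018354]
[ 0.51048616 -0.16277122  0.12011717]
[ 0.51044219 -0.16273565  0.12003098]
```

View pics/c5.png

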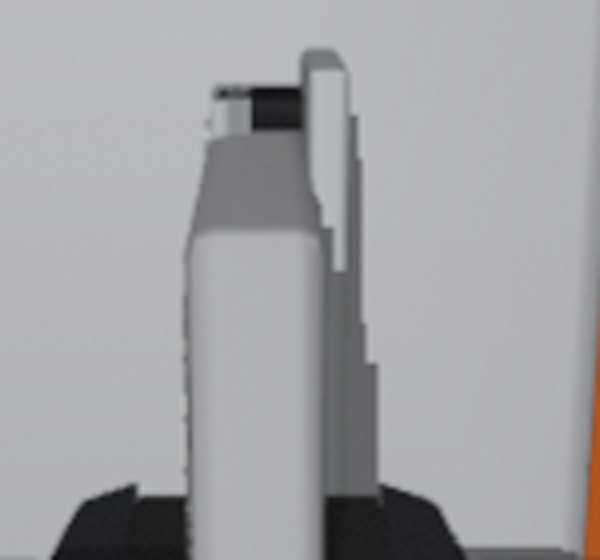

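```bash
python3 - <<'E'
from h import *
p=r.camera_params('wrist')
pt=lambda u,v,z:at(p,(250+u/4,160+v/4),z).round(4)
print('plate',pt(304,68,.07),pt(348,68,.07),'lip',pt(214,98,.056),pt(250,98,.056))
print('label top',pt(190,230,.153),pt(322,230,.153),r.get_state()['tool_pos'])
E
```

```text
plate [ 0.5164 -0.1115  0.07  ] [ 0.5224 -0.1115  0.07  ] lip [ 0.5036 -0.1174  0.056 ] [ 0.5089 -0.1174  0.056 ]
label top [ 0.5045 -0.1167  0.153 ] [ 0.5153 -0.1166  0.153 ] [ 0.51041658 -0.16270906  0.1199933 ]
```

To row units: 0.022 m / 0.6 = 0.0367, 0.002 m / 0.6 = 0.0033, -0.002 rad / 6.2832 = -0.0003.

{"fn": "pendant", "kwargs": {"motion": "0 0.0033 -0.0013 0 0 0 -0.0003\n0 0.0033 -0.0013 0 0 0 -0.0003\n0 0.0033 -0.0013 0.0083 0 0 -0.0003\n0 0.0033 -0.0013 0.0167 0 0 -0.0003\n0 0.0033 -0.0013 0.025 0 0 -0.0003\n0 0.0033 -0.0013 0.0333 0 0 -0.0003\n0 0.0033 -0.0013 0.0367 0 0 -0.0003\n0 0.0033 -0.0013 0.0367 0 0 -0.0003\n0 0.0033 -0.0013 0.0367 0 0 -0.0003", "grip_force": 45}}

```text
clock: 12.65
tool_pos: [0.5095, -0.1606, 0.0977]
eef_rot: [0.703, 0.711, 0.0, 0.0]
contact_force: [0.4, 0.0, -1.2]
opening: 0.132
finger_force: 45.0
```

```bash
python3 - <<'E'
from h import *
go([.5097,-.161,.081],.0125)
E
```

```text
tool shift [-0.0004  0.0002  0.0167] rot [ 0.0001  0.0001 -0.0005] at [ 0.5095 -0.1606  0.0977] q7 -0.31 clock 12.65
```

To row units: 0.01 m / 0.6 = 0.0167, 0.008 m / 0.6 = 0.0133.

{"fn": "pendant", "kwargs": {"motion": "0 0 0 0.0033 0 0 0\n0 0 0 0.0067 0 0 0\n0 0 0 0.01 0 0 0\n0 0 0 0.0133 0 0 0\n0 0 0 0.015 0 0 0\n0 0 0 0.0167 0 0 0\n0 0 0 0.0167 0 0 0"}}

```text
clock: 13.35
tool_pos: [0.5094, -0.1606, 0.0876]
eef_rot: [0.703, 0.711, -0.0, -0.0]
contact_force: [0.6, 0.1, -0.4]
opening: 0.129
finger_force: 45.0
```

To row units: 0.005 m / 0.6 = 0.0083, 0.004 m / 0.6 = 0.0067.

{"fn": "pendant", "kwargs": {"motion": "0 0 0 0.0017 0 0 0\n0 0 0 0.0033 0 0 0\n0 0 0 0.005 0 0 0\n0 0 0 0.0067 0 0 0\n0 0 0 0.0083 0 0 0\n0 0 0 0.0083 0 0 0", "grip_force": 50}}

```text
clock: 13.95
tool_pos: [0.5096, -0.1607, 0.0829]
eef_rot: [0.703, 0.711, 0.0, 0.0]
contact_force: [-1.4, -0.2, 6.3]
opening: 0.133
finger_force: 50.0
```

{"fn": "pendant", "kwargs": {"motion": "0 0 0 0.001 0 0 0\n0 0 0 0.002 0 0 0\n0 0 0 0.003 0 0 0\n0 0 0 0.003 0 0 0"}}

```text
clock: 14.35
tool_pos: [0.5096, -0.1607, 0.0813]
eef_rot: [0.703, 0.711, 0.0, 0.0]
contact_force: [-1.2, -0.2, 7.1]
opening: 0.128
finger_force: 50.0
```

Force is 7.1 N and still on the spring. I'll press on until the shoulder stop shows.

To row units: 0.001 m / 0.6 = 0.0017, 0.0005 m / 0.6 = 0.0008.

{"fn": "pendant", "kwargs": {"motion": "0 0 0 0.0008 0 0 0\n0 0 0 0.0017 0 0 0\n0 0 0 0.0017 0 0 0\n0 0 0 0.0017 0 0 0", "grip_force": 55}}

```text
clock: 14.75
tool_pos: [0.5096, -0.1607, 0.0811]
eef_rot: [0.703, 0.711, -0.0, 0.001]
contact_force: [-2.4, 0.1, 13.8]
opening: 0.129
finger_force: 55.0
```

{"fn": "pendant", "kwargs": {"motion": "0 0 0 0.0008 0 0 0\n0 0 0 0.0017 0 0 0\n0 0 0 0.0017 0 0 0\n0 0 0 0.0017 0 0 0"}}

```text
clock: 15.15
tool_pos: [0.5097, -0.1607, 0.081]
eef_rot: [0.703, 0.711, -0.0, 0.001]
contact_force: [-3.7, 0.8, 23.0]
opening: 0.133
finger_force: 55.0
```

The TCP stalled at z=0.081, the height predicted for fully home, while the force rose to 23 N. The label is on its stop, so I'm handing in.

```bash
python3 -c "
from plant import r
print(r.finish_job())"
```

```text
the job is handed in; nothing more can be done
None
```

The job is handed in: the dial is on the three-dot mark and the gripper is still holding the wide label against its stop in the cradle at about 23 N; no verdict came back, and the narrow labels were not touched deliberately but not re-imaged at the end.

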